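# Square up a stack of plates under a locked drill guard

## Task

Get the loose aluminium plates ready for drilling in the fixture: draw the safety catch clear so that the guard is freed, swing the guard fully open, and stack all the plates that are there flat in the nest, one on another, long sides along the left fence. Tap the stack until every plate is square and flush against both the far fence and the left fence; then swing the guard fully shut and slide the catch fully home over it. Leave the other things on the bench where they are.

Things in the scene. Friction and masses are not known exactly. Their poses are not given: they have to be found in the camera images.
- fixture: drilling fixture, fixed: dark steel base, x -80..100, y -100..155, top z=12 (mm, its frame; origin at bench level, x away from the robot, y left, z up). Plates lie on a deck, top z=20, x -38..57, y -80..35, with a notch for a fingertip in its right side: x -9..23, y below -15. Aluminium fences, tops z=58: far fence inner face x=60 (y -85..43), left fence inner face y=35 (x -45..70). Near and right sides open. Catch block: x -35..-5, y 83..151, to z=70
- nest_corner (a point): inner corner of the nest, where both fences' faces meet the level of the deck on which the plates lie: (60, 35, 20) mm in the fixture's frame. A plate lying square and flush has its long side on the left fence, a short end on the far fence, and its centre 50 mm less in x and 28 mm less in y than this corner
- guard_hinge (a point): middle of the guard's hinge line, which runs along the fixture's y axis at the far side: (85, 0, 63) mm in the fixture's frame
- guard_bar (a point): middle of the guard's handle: a black round bar 12 mm thick, along the fixture's y, 94 mm free between its arms, 180 mm from the hinge line. Guard shut: level with the hinge, 34 mm of gap between bar and panel edge, so fingers can straddle it from above. On opening it rises and goes away on a 180 mm arc about the hinge. Turns with the guard
- guard (a joint): angle of the guard, a clear panel 140 x 140 x 6 mm in an aluminium frame over the nest, 2 mm above the fences: 0 rad shut, 1.75 rad fully open (at its stop, leaning slightly back). Its stiff hinge stays where left; about 4 N at the bar moves it. It cannot rise beyond 0.04 rad while the catch is home
- catch (a joint): slide of the safety catch, a steel bolt left of the nest whose tongue reaches 12 mm over the guard's left edge (4 mm above it): 0 m home (guard locked), 0.035 m drawn fully back, along the fixture's +y; clear of the guard from 0.013 m on. About 2 N slides it, it stays where left, and it goes home only over a shut guard
- catch_knob (a point): centre of the catch's upright black knob, a cylinder 16 mm across and 32 mm tall (its foot is 16 mm below this point, about 78 mm above the bench); moves with the catch
- plate1_mid (a point): centre of a bare aluminium plate, 100 (its x) x 56 (its y) x 8 mm thick (z), 120 g or so, lying flat on the bench at the start; all plates are alike, and two to four are present
- plate2_mid (a point): centre of a bare aluminium plate, 100 (its x) x 56 (its y) x 8 mm thick (z), 120 g or so, lying flat on the bench at the start; all plates are alike, and two to four are present
- plate3_mid (a point): centre of a bare aluminium plate, 100 (its x) x 56 (its y) x 8 mm thick (z), 120 g or so, lying flat on the bench at the start; all plates are alike, and two to four are present
- plate4_mid (a point): centre of a bare aluminium plate, 100 (its x) x 56 (its y) x 8 mm thick (z), 120 g or so, lying flat on the bench at the start; all plates are alike, and two to four are present
- spool_mid (a point): centre of a solder spool, 54 mm across, 48 mm tall, standing on the bench; not part of the job
- jar_mid (a point): centre of a white jar, 52 mm across, 70 mm tall, standing on the bench; not part of the job
- tape_mid (a point): centre of a black roll of tape, 60 mm across, 18 mm tall, lying on the bench; not part of the job
Mind the look-alikes: they are no part of the job. What is shaped like the part that bears plate3_mid but green is not meant. What is shaped like the part that bears plate4_mid but orange is not meant.

How it is judged:
On the way, in this order (a step that is already met when the one before it is completed fails the run):
1. the safety catch is drawn clear of the guard (value of joint catch above 0.013 m), for 0.2 s.
2. the guard is swung open (value of joint guard above 1.5 rad), for 0.2 s.
3. with the guard open, all plates lie stacked flat in the nest, flush against both fences (x of plate1_mid in the frame of fixture between 0.0065 and 0.0135 m and y of plate1_mid in the frame of fixture between 0.0035 and 0.0105 m and z of each of plate1_mid, plate2_mid, plate3_mid, plate4_mid in the frame of fixture below 0.054 m and angle between the x axis of each of plate1_mid, plate2_mid, plate3_mid, plate4_mid and the x axis of fixture, either way round below 0.05 rad and (angle between plate1_mid's own z axis and vertical below 0.06 rad or angle between plate1_mid's own z axis and vertical above 3.08 rad) and x of plate2_mid in the frame of fixture between 0.0065 and 0.0135 m and y of plate2_mid in the frame of fixture between 0.0035 and 0.0105 m and (angle between plate2_mid's own z axis and vertical below 0.06 rad or angle between plate2_mid's own z axis and vertical above 3.08 rad) and x of plate3_mid in the frame of fixture between 0.0065 and 0.0135 m and y of plate3_mid in the frame of fixture between 0.0035 and 0.0105 m and (angle between plate3_mid's own z axis and vertical below 0.06 rad or angle between plate3_mid's own z axis and vertical above 3.08 rad) and x of plate4_mid in the frame of fixture between 0.0065 and 0.0135 m and y of plate4_mid in the frame of fixture between 0.0035 and 0.0105 m and (angle between plate4_mid's own z axis and vertical below 0.06 rad or angle between plate4_mid's own z axis and vertical above 3.08 rad) and value of joint guard above 1.2 rad), for 0.2 s.
4. the guard is shut over the stack (value of joint guard below 0.04 rad), for 0.2 s.
5. the catch is home (value of joint catch below 0.006 m), for 0.2 s.
At the end, for the whole second after the job is handed in: every plate that is present lies flat in the nest at rest, within 3.5 mm of flush against the far and the left fence and turned less than 0.05 rad; the guard is shut (within 0.04 rad) and the catch is home (within 6 mm) (x of plate1_mid in the frame of fixture between 0.0065 and 0.0135 m and y of plate1_mid in the frame of fixture between 0.0035 and 0.0105 m and z of each of plate1_mid, plate2_mid, plate3_mid, plate4_mid in the frame of fixture below 0.054 m and angle between the x axis of each of plate1_mid, plate2_mid, plate3_mid, plate4_mid and the x axis of fixture, either way round below 0.05 rad and (angle between plate1_mid's own z axis and vertical below 0.06 rad or angle between plate1_mid's own z axis and vertical above 3.08 rad) and x of plate2_mid in the frame of fixture between 0.0065 and 0.0135 m and y of plate2_mid in the frame of fixture between 0.0035 and 0.0105 m and (angle between plate2_mid's own z axis and vertical below 0.06 rad or angle between plate2_mid's own z axis and vertical above 3.08 rad) and x of plate3_mid in the frame of fixture between 0.0065 and 0.0135 m and y of plate3_mid in the frame of fixture between 0.0035 and 0.0105 m and (angle between plate3_mid's own z axis and vertical below 0.06 rad or angle between plate3_mid's own z axis and vertical above 3.08 rad) and x of plate4_mid in the frame of fixture between 0.0065 and 0.0135 m and y of plate4_mid in the frame of fixture between 0.0035 and 0.0105 m and (angle between plate4_mid's own z axis and vertical below 0.06 rad or angle between plate4_mid's own z axis and vertical above 3.08 rad) and value of joint guard below 0.04 rad and value of joint catch below 0.006 m and linear speed of each of plate1, plate2, plate3, plate4 below 0.02 m/s); the robot touches nothing.
It fails at once if the spool is pushed or carried more than 5 cm (distance of spool_mid from where it was at the start of the episode above 0.05 m).
It fails at once if the jar is pushed or carried more than 5 cm (distance of jar_mid from where it was at the start of the episode above 0.05 m).
It fails at once if the tape is pushed or carried more than 5 cm (distance of tape_mid from where it was at the start of the episode above 0.05 m).
Of plate1, plate2, plate3, plate4 only 2 to 4 are there at a start; the rules pass over those that are not, and their reading is None.
At some moment in a run one of plate1, plate2, plate3, plate4 may be knocked a few centimetres aside while the robot is not near it.
Once in a run the grip may slacken for a moment while it holds something.
It also fails if it takes over 210 s, if anything falls off the work surface, if the arm or the gripper's body presses on something with over 40 N, if the wrist force passes 120 N, or if a joint passes its speed limit or range.

## Robot

A 6-joint arm with a two-finger parallel gripper is mounted at the origin on the work surface. World frame = base frame: x ahead of the robot, y to its left, z up, the work surface at z = 0. Lengths are in m, angles in rad, forces in N, time in s.
With the tool pointing down it reaches from about 0.3 to 0.775 m from the base axis. Payload 14.6 kg.
Tool frame: the origin (TCP) lies at the very end of the fingers, on their centre line; the grasp point (between the pads) lies 19 mm behind it; z points along the fingers, y is the line along which they close (so a half turn about z gives the same grasp; the last joint's range is limited). The gripper opens to 94 mm and grips with 3 to 60 N. Pads are 16 mm wide; open, the fingers measure 119 mm over their backs; the gripper's body (75 mm by 177 mm) begins 78 mm behind the grasp point.
Start: joints at [-1.383, 0.3, 1.521, -0, 1.321, -0.067], TCP at [0.139, -0.532, 0.205] pointing down, gripper open.
Joint ranges: [-3.03, 3.03], [-0.79, 2.21], [0.23, 2.52], [-1.04, 4.18], [0, 3.07], [-2.55, 2.55]. Speed limits (rad/s): [2.22, 2.22, 2.57, 3.14, 3.14, 3.14].

## Interface

Orientations are given as [roll, pitch, yaw] about the fixed x, y, z axes, in that order (R = Rz(yaw) Ry(pitch) Rx(roll)).
In Python, from station import ctrl gives the robot as it stands. The module is installed in compiled form; this text tells all that it offers.
- The arm moves only by the tool play_rows, never from a script. Its argument "commands" is a list of rows, each a list of 7 numbers: the shift along the tool's x, y, z in m, then the turn, a rotation vector about the tool's x, y, z in degrees, then the closure, from -1 (fully open) to 1 (shut). A call has 1 to 20 rows; each row shifts and turns the commanded pose from where the row before left it, along the tool's axes as they then stand; what a row does not reach is not made up. A row lasts 1/12 s, in which the tool goes at most 41.7 mm and 7.16 degrees, less where a joint would pass 70% of its speed; a pose out of reach is approached as far as the arm can. A call is refused whole if a number of a shift passes 0.0417 or a number of a turn 7.16, either way. A call with a gripper value outside its range is refused whole. The fingers move at their own pace and stop on an object; "force" is the grip in N (left out, the last holds). Time passes only in rows, so rows that do not move let the fingers close. It gives the time, the measured TCP pose, the force, the opening and the grip force at its end, in the units of the state.
- ctrl.get_obs(): the state, without advancing time (a new reading comes with each control period).
- ctrl.camera(name): name is "scene" or "top"; returns the picture (400x640x3 uint8, blue, green, red); there is no depth.
- ctrl.camera_model(name): a dict with "fx", "fy", "cx", "cy" (pixels), "rvec" (rotation vector, rad) and "tvec" (3), from world to camera coordinates, as OpenCV has them. Camera axes: x right, y down, z forward; pixel columns grow to the right and rows downward; lengths in m; the calibration is good to about 2 mm. A picture is of the moment at which its call begins. camera_model takes no time and is no camera call.
- ctrl.hand_in(): hands the job in; it is judged then, once.
The state is a dict: "time_s": time; "qpos": joint angles; "joint_vel": joint speeds; "tau": joint torques, N m; "ee_pos": TCP position; "eef_rot": TCP orientation; "force": force on the tool from outside, world axes, zero at the start; "moment": the same for the moment, N m; "grip_width": finger opening in m; "grip_force": force on a finger pad.
Only numpy, scipy, OpenCV 4.12 (cv2) and the standard library are available. Lean on these libraries where they do the work, as an engineer would, in place of code of your own. Each camera call takes 0.05 s, during which the arm holds its last target. There are 200 camera calls.

## Working session

There is one attempt and no reset: what is moved stays moved. The work goes in short steps, Python scripts to look and compute and a tool call to move; the robot and the scene stay as the last step left them, time stands still between calls to the robot, and variables do not carry over. Pictures are saved under pics/ and viewed, at most 14 in all, crops included, and the job is handed in when it is done.

Besides the shell and the picture viewer there is one more tool, called after "Call:" as name([rows], argument=value, ...), one row to a line, values as JSON. play_rows: Moves the arm, as the interface text tells. Its arguments: {"type":"object","properties":{"commands":{"type":"array","items":{"type":"array","items":{"type":"number"}}},"force":{"type":"number"}},"required":["commands"]}

```bash
mkdir -p pics; ls; python3 - <<'E'
from station import ctrl
import cv2
for n in("scene","top"):
    cv2.imwrite(f"pics/{n}0.png",ctrl.camera(n)); print(n,ctrl.camera_model(n))
print(ctrl.get_obs())
E
```

```text
pics
scene {'fx': 455.74614771042496, 'fy': 455.74614771042496, 'cx': 322.8574618087697, 'cy': 197.38039548689068, 'rvec': array([ 1.9972203 ,  1.2793124 , -0.56702724]), 'tvec': array([-0.26272836, -0.24761376,  1.70904699])}
top {'fx': 381.67625038619855, 'fy': 381.67625038619855, 'cx': 318.6956673879566, 'cy': 199.25539417331024, 'rvec': array([ 2.17517591, -2.18252726,  0.11901211]), 'tvec': array([0.0489943 , 0.54737403, 1.07305929])}
{'time_s': 0.1, 'qpos': array([-1.38260575e+00,  3.00399190e-01,  1.52150429e+00, -2.64568075e-05,
        1.32069866e+00, -6.65995197e-02]), 'joint_vel': array([ 0.000717  , -0.00184531, -0.00157171, -0.00052625,  0.00111284,
        0.00026391]), 'tau': array([ 1.62242497e-03, -5.32643473e+01, -3.53284121e+01,  7.09994417e-02,
        2.34738953e-02, -7.06581886e-05]), 'ee_pos': array([ 0.13857086, -0.53202009,  0.20495826]), 'eef_rot': array([-3.14058370e+00, -4.16116441e-05,  2.54796636e-01]), 'force': array([-0.18949757,  0.83895772,  0.36787474]), 'moment': array([0.02870357, 0.01293017, 0.02645598]), 'grip_force': 0.0, 'grip_width': 0.09373718608982053}
```

View pics/scene0.png

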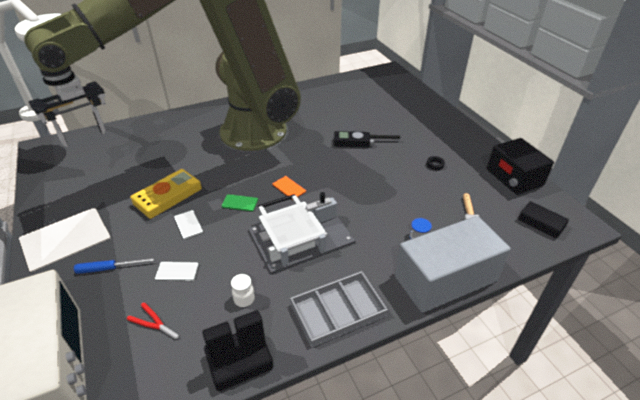

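View pics/top0.png

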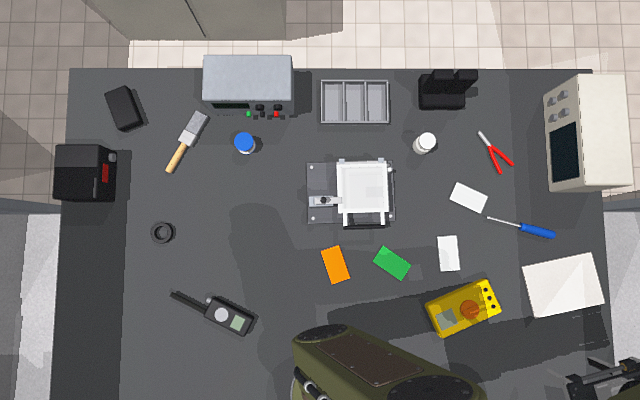

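Top view: bare plates at (468,197) and (449,253); green (392,262) and orange (335,264) are the look-alikes; white paper (563,285) is too big; fixture around (350,193), knob at (323,201), guard bar at (365,224). Next, an enlarged crop to confirm.

```bash
cat > h.py <<'E'
import numpy as np, cv2
from station import ctrl
M={n:ctrl.camera_model(n) for n in("scene","top")}
def K(m): return np.array([[m["fx"],0,m["cx"]],[0,m["fy"],m["cy"]],[0,0,1.]])
def proj(n,P):
    m=M[n]; return cv2.projectPoints(np.float64(P).reshape(-1,3),m["rvec"],m["tvec"],K(m),None)[0].reshape(-1,2)
def ray(n,uv):
    m=M[n]; R=cv2.Rodrigues(m["rvec"])[0]
    return -R.T@m["tvec"], R.T@np.linalg.inv(K(m))@np.r_[uv,1.]
def plane(n,uv,z):
    c,d=ray(n,uv); return c+d*(z-c[2])/d[2]
def tri(uvs,uvt):
    (a,d),(b,e)=ray("scene",uvs),ray("top",uvt)
    t=np.linalg.lstsq(np.c_[d,-e],b-a,rcond=None)[0]; p,q=a+d*t[0],b+e*t[1]
    return (p+q)/2,np.linalg.norm(p-q)
E
python3 - <<'E'
from h import *
t=cv2.imread("pics/top0.png"); s=cv2.imread("pics/scene0.png")
a=cv2.resize(t[145:275,295:495],None,fx=4,fy=4,interpolation=cv2.INTER_CUBIC); cv2.imwrite("pics/ct.png",a)
b=cv2.resize(s[170:290,150:360],None,fx=3.8,fy=3.8,interpolation=cv2.INTER_CUBIC); cv2.imwrite("pics/cs.png",b)
for n,im in(("top",t),("scene",s)):
    g=im.astype(int); m=((g.min(2)>165)).astype(np.uint8)
    for c in cv2.findContours(m,0,2)[0]:
        if 200<cv2.contourArea(c)<3000:
            r=cv2.minAreaRect(c); print(n,r, plane(n,r[0],.008).round(4), [plane(n,p,.008)[:2].round(3).tolist() for p in cv2.boxPoints(r)] if n=="top" else "")
E
```

```text
top ((448.1753234863281, 252.8404541015625), (35.45860290527344, 19.43586540222168), 84.5596694946289) [ 0.3921 -0.328   0.008 ] [[0.441, -0.297], [0.446, -0.353], [0.344, -0.359], [0.339, -0.303]]
top ((468.2938537597656, 197.3704376220703), (34.676605224609375, 19.02984619140625), 25.016895294189453) [ 0.5536 -0.3934  0.008 ] [[0.55, -0.335], [0.601, -0.361], [0.557, -0.452], [0.507, -0.426]]
top ((350.1359558105469, 191.80419921875), (66.15774536132812, 82.92146301269531), 88.53119659423828) [ 0.571  -0.0455  0.008 ] [[0.666, 0.079], [0.673, -0.167], [0.477, -0.168], [0.471, 0.074]]
top ((424.1463623046875, 142.68292236328125), (16.554418563842773, 23.73841094970703), 51.34019470214844) [ 0.7177 -0.268   0.008 ] [[0.715, -0.225], [0.76, -0.282], [0.721, -0.311], [0.676, -0.255]]
top ((191.78463745117188, 127.87692260742188), (13.14768123626709, 34.72972106933594), 29.744882583618164) [0.763  0.4225 0.008 ] [[0.727, 0.464], [0.819, 0.415], [0.799, 0.381], [0.708, 0.43]]
top ((354.0, 102.0), (40.0, 66.0), 90.0) [ 0.8424 -0.0603  0.008 ] [[0.904, 0.039], [0.905, -0.161], [0.781, -0.1
[... 702 characters left out ...]
15.0, 203.5), (57.0, 48.0), 90.0) [0.8547 0.8872 0.008 ] 
scene ((18.999996185302734, 164.0), (37.99999237060547, 87.99998474121094), 0.0) [-0.1276 -0.785   0.008 ] 
scene ((633.7254638671875, 140.79721069335938), (26.29710578918457, 70.16110229492188), 27.474430084228516) [0.6447 1.237  0.008 ] 
scene ((363.05120849609375, 59.23902130126953), (15.85436725616455, 51.96321487426758), 77.90524291992188) [-0.3531  0.6615  0.008 ] 
scene ((400.6865539550781, 30.318931579589844), (48.76430130004883, 69.03944396972656), 8.972626686096191) [-0.5755  1.0086  0.008 ] 
scene ((29.224071502685547, 8.659749984741211), (40.811683654785156, 48.91936111450195), 59.931419372558594) [-1.7287 -0.7758  0.008 ]
```

View pics/ct.png

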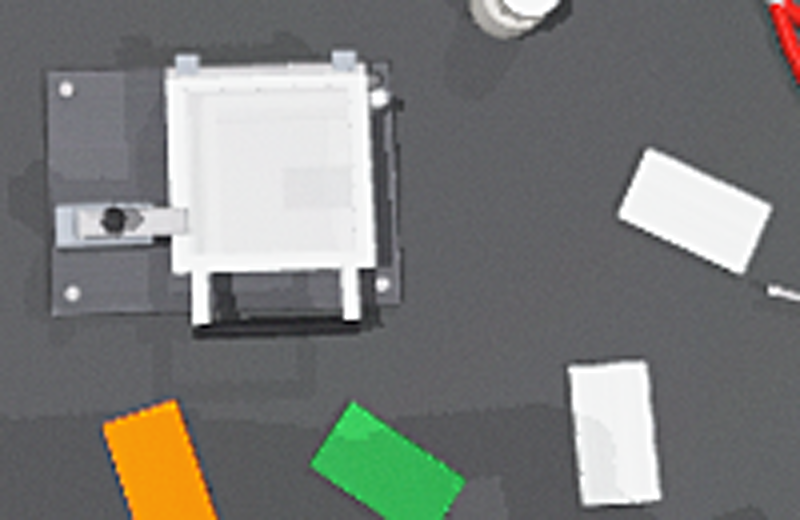

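View pics/cs.png

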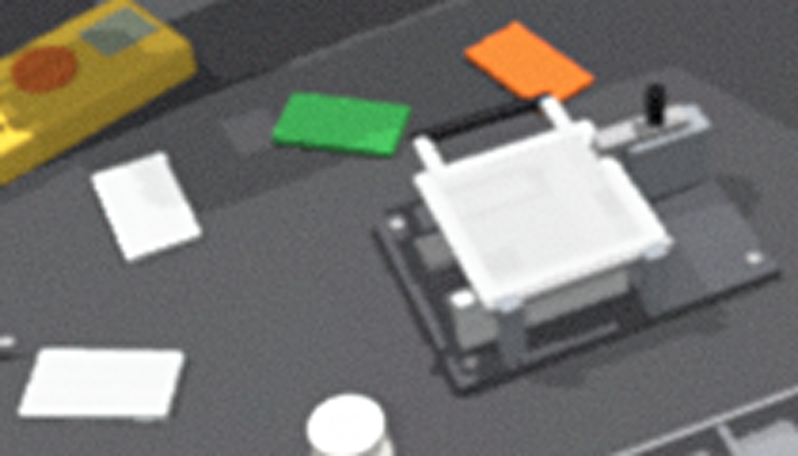

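Crop confirms: only two bare aluminium plates (crop (694,210) and (615,433)); the green and orange ones are look-alikes. The guard is shut with the catch home at the left.

```bash
python3 - <<'E'
from h import *
from scipy.optimize import least_squares
def ct(u,v): return np.array([295+(u+.5)/4-.5,145+(v+.5)/4-.5])
def cs(u,v): return np.array([150+(u+.5)/3.8-.5,170+(v+.5)/3.8-.5])
obs=[("top",ct(48,72),(100,155,12)),("top",ct(388,64),(100,-100,12)),("top",ct(402,302),(-80,-100,12)),("top",ct(54,315),(-80,155,12)),
("scene",cs(778,264),(100,155,12)),("scene",cs(465,384),(100,-100,12)),("scene",cs(377,230),(-80,-100,12)),
("top",ct(192,328),(-95,47,63)),("top",ct(361,325),(-95,-47,63))]
def W(p,q):
    c,s=np.cos(p[2]),np.sin(p[2]); q=np.array(q)/1000; return np.array([p[0]+c*q[0]-s*q[1],p[1]+s*q[0]+c*q[1],q[2]])
f=lambda p:np.concatenate([proj(n,W(p,q))[0]-uv for n,uv,q in obs])
r=least_squares(f,[.57,-.05,0],loss="soft_l1"); p=r.x; print(p,np.degrees(p[2])); print(r.fun.reshape(-1,2).round(1) if r.fun.size==18 else f(p).reshape(-1,2).round(1))
k,e=tri(cs(655,105),ct(115,216)); print("knob tri",k,e, "top plane",plane("top",ct(115,217),.110),plane("scene",cs(656,88),.110),plane("scene",cs(655,105),.094))
d=np.array(k)-[p[0],p[1],0];c,s=np.cos(p[2]),np.sin(p[2]);print("knob fix",c*d[0]+s*d[1],-s*d[0]+c*d[1])
for n,q in dict(bar=(-95,0,63),hinge=(85,0,63),corner=(60,35,20),notch=(7,-15,20),nest=(10,7,20)).items(): print(n,W(p,q).round(4))
E
```

```text
[ 0.56312126 -0.0726894   0.03618542] 2.0732720508971703
[[-1.3 -0.1]
 [ 0.  -1.3]
 [ 0.2  0.2]
 [-0.5  0.4]
 [ 0.8  0.4]
 [-1.   0.9]
 [-1.3 -2.4]
 [ 4.   0.5]
 [-4.4 -0.2]]
knob tri [0.54243481 0.03560202 0.09690869] 0.00018124062660941523 top plane [0.54045418 0.03586496 0.11      ] [0.5388818  0.03812283 0.11      ] [0.53952522 0.03704845 0.094     ]
knob fix -0.01675518425816145 0.10896891796442242
bar [ 0.4682 -0.0761  0.063 ]
hinge [ 0.6481 -0.0696  0.063 ]
corner [ 0.6218 -0.0355  0.02  ]
notch [ 0.5707 -0.0874  0.02  ]
nest [ 0.5729 -0.0653  0.02  ]
```

Call:
play_rows([
  [0,0,0,0,0,6.26,0.1],
  [0,0,0,0,0,6.26,0.1],
  [0.0234,-0.0307,0,0,0,0,0.1],
  [0.0234,-0.0307,0,0,0,0,0.1],
  [0.0234,-0.0307,0,0,0,0,0.1],
  [0.0234,-0.0307,0,0,0,0,0.1],
  [0.0234,-0.0307,0,0,0,0,0.1],
  [0.0234,-0.0307,0,0,0,0,0.1],
  [0.0234,-0.0307,0,0,0,0,0.1],
  [0.0234,-0.0307,0,0,0,0,0.1],
  [0.0234,-0.0307,0,0,0,0,0.1],
  [0.0234,-0.0307,0,0,0,0,0.1],
  [0.0234,-0.0307,0,0,0,0,0.1],
  [0.0234,-0.0307,0,0,0,0,0.1],
  [0.0234,-0.0307,0,0,0,0,0.1],
  [0.0234,-0.0307,0,0,0,0,0.1],
  [0.0234,-0.0307,0,0,0,0,0.1],
  [0.0234,-0.0307,0,0,0,0,0.1],
  [0.0234,-0.0307,0,0,0,0,0.1],
  [0.0234,-0.0307,0,0,0,0,0.1],
], force=15)

```text
time_s: 1.77
ee_pos: [0.5401, 0.0372, 0.2052]
eef_rot: [3.142, 0.0, 0.037]
force: [-0.1, -1.6, 0.2]
grip_width: 0.0421
grip_force: 0.0
```

```bash
cat >> h.py <<'E'
from scipy.spatial.transform import Rotation as Rt
FIX=(.5631,-.0727,.0362)
def W(q,p=FIX):   # fixture mm -> world m
    c,s=np.cos(p[2]),np.sin(p[2]); q=np.array(q)/1000; return np.array([p[0]+c*q[0]-s*q[1],p[1]+s*q[0]+c*q[1],q[2]])
def to(P,yaw=None):   # shift in tool axes to world point P, turn about tool z to yaw (deg)
    o=ctrl.get_obs(); R=Rt.from_euler("xyz",o["eef_rot"])
    print("t",round(o["time_s"],2),"pos",o["ee_pos"].round(4),"rpy",np.degrees(o["eef_rot"]).round(2),"F",o["force"].round(1),"w",round(o["grip_width"],4),"gf",round(o["grip_force"],1),"q6",o["qpos"][5].round(2))
    print("shift mm",(R.inv().apply(np.array(P)-o["ee_pos"])*1000).round(1), "" if yaw is None else ("turnz",round(np.degrees(o["eef_rot"][2])-yaw,2)))
E
python3 -c "
from h import *
to([.5405,.0365,.086],2.07)"
```

```text
t 1.77 pos [0.5401 0.0372 0.2052] rpy [1.80e+02 3.00e-02 2.09e+00] F [-0.1 -1.6  0.2] w 0.0421 gf 0.0 q6 1.54
shift mm [  0.4   0.7 119.2] ('turnz', np.float64(0.02))
```

Call:
play_rows([
  [0,0,0.025,0,0,0,0.1],
  [0,0,0.025,0,0,0,0.1],
  [0,0,0.025,0,0,0,0.1],
  [0,0,0.02,0,0,0,0.1],
  [0,0,0.015,0,0,0,0.1],
  [0,0,0.01,0,0,0,0.1],
  [0,0,0,0,0,0,1],
  [0,0,0,0,0,0,1],
  [0,0,0,0,0,0,1],
  [0,0,0,0,0,0,1],
  [0,0,0,0,0,0,1],
], force=8)

```text
time_s: 2.68
ee_pos: [0.54, 0.0353, 0.0864]
eef_rot: [3.142, -0.002, 0.036]
force: [-0.6, -0.8, 3.7]
grip_width: 0.0155
grip_force: 8.0
```

Gripping the 16 mm knob. Draw it back.

Call:
play_rows([
  [0,-0.006,0,0,0,0,1],
  [0,-0.006,0,0,0,0,1],
  [0,-0.006,0,0,0,0,1],
  [0,-0.006,0,0,0,0,1],
  [0,-0.005,0,0,0,0,1],
  [0,-0.004,0,0,0,0,1],
  [0,0,0,0,0,0,1],
  [0,0,0,0,0,0,1],
])

```text
time_s: 3.35
ee_pos: [0.5391, 0.0679, 0.0864]
eef_rot: [3.14, -0.002, 0.037]
force: [1.3, -7.0, 6.7]
grip_width: 0.0158
grip_force: 8.0
```

Call:
play_rows([
  [0,0,0,0,0,0,0.28],
  [0,0,0,0,0,0,0.28],
  [0,0,0,0,0,0,0.28],
  [0,0,-0.03,0,0,0,0.28],
  [0,0,-0.03,0,0,0,0.28],
  [0,0,-0.03,0,0,0,0.28],
  [-0.01,0.02,0,0,0,-7,0.28],
  [-0.01,0.02,0,0,0,-7,0.28],
  [-0.01,0.02,0,0,0,-7,0.28],
  [-0.01,0.02,0,0,0,-7,0.28],
  [0,0,0,0,0,-7,0.28],
  [0,0,0,0,0,-7,0.28],
  [0,0,0,0,0,-7,0.28],
  [0,0,0,0,0,-7,0.28],
  [0,0,0,0,0,-7,0.28],
  [0,0,0,0,0,-7,0.28],
  [0,0,0,0,0,-7,0.28],
  [0,0,0,0,0,-7,0.28],
  [0,0,0,0,0,-6,0.28],
  [0,0,0,0,0,0,0.28],
])

```text
time_s: 5.02
ee_pos: [0.5168, -0.0174, 0.1753]
eef_rot: [-3.141, -0.0, 1.612]
force: [-0.1, -0.2, -0.3]
grip_width: 0.0336
grip_force: 0.0
```

```bash
python3 - <<'E'
from h import *
cv2.imwrite("pics/t2.png",cv2.resize(np.vstack([ctrl.camera("top")[140:235,295:495],ctrl.camera("scene")[170:265,250:450]]),None,fx=3.1,fy=3.1,interpolation=cv2.INTER_CUBIC))
to(W((-95,0,130)),92.07)
E
```

```text
t 5.12 pos [ 0.5168 -0.0175  0.1754] rpy [-1.7999e+02 -1.0000e-02  9.1880e+01] F [-0.7  0.4  0.6] w 0.0338 gf 0.0 q6 -0.14
shift mm [-57.  -50.5  45.4] ('turnz', np.float64(-0.19))
```

View pics/t2.png

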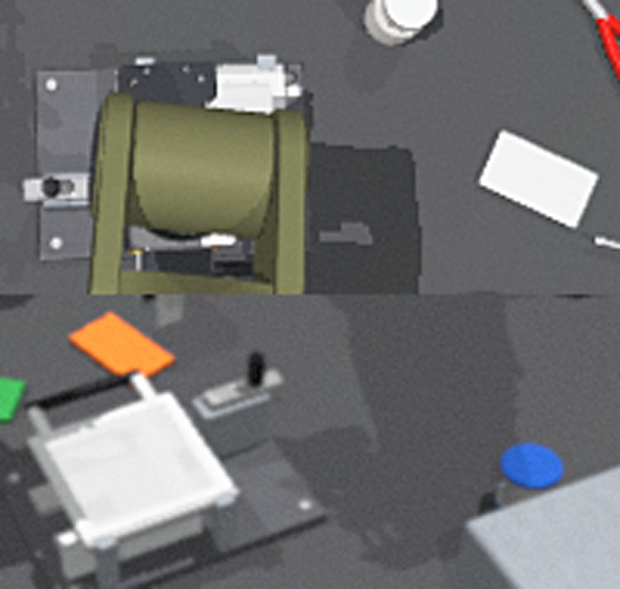

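The catch is drawn fully back and the plates are unmoved. Next: the bar.

Call:
play_rows([
  [-0.019,-0.0168,0,0,0,0,0.28],
  [-0.019,-0.0168,0,0,0,0,0.28],
  [-0.019,-0.0168,0,0,0,0,0.28],
  [0,0,0.03,0,0,0,0.28],
  [0,0,0.03,0,0,0,0.28],
  [0,0,0.03,0,0,0,0.28],
  [0,0,0.025,0,0,0,0.28],
  [0,0,0.012,0,0,0,0.28],
  [0,0,0,0,0,0,0.28],
  [0,0,0,0,0,0,1],
  [0,0,0,0,0,0,1],
  [0,0,0,0,0,0,1],
  [0,0,0,0,0,0,1],
  [0,0,0,0,0,0,1],
], force=20)

```text
time_s: 6.28
ee_pos: [0.4688, -0.0766, 0.0493]
eef_rot: [3.141, 0.0, 1.607]
force: [-3.6, -0.7, 7.5]
grip_width: 0.011
grip_force: 20.0
```

Call:
play_rows([
  [0,0.0007,-0.0155,0,0,0,1],
  [0,0.002,-0.0153,0,0,0,1],
  [0,0.0033,-0.0151,0,0,0,1],
  [0,0.0046,-0.0148,0,0,0,1],
  [0,0.0058,-0.0143,0,0,0,1],
  [0,0.0071,-0.0138,0,0,0,1],
  [0,0.0082,-0.0131,0,0,0,1],
  [0,0.0093,-0.0124,0,0,0,1],
  [0,0,0,0,0,0,1],
])

```text
time_s: 7.03
ee_pos: [0.5089, -0.0755, 0.1656]
eef_rot: [-3.139, 0.001, 1.607]
force: [-25.5, -2.3, 20.1]
grip_width: 0.0114
grip_force: 20.0
```

Call:
play_rows([
  [0,0,0,0,0,0,0.55],
  [0,0,0,0,0,0,0.55],
  [0,0,0,0,0,0,0.55],
])

```text
time_s: 7.28
ee_pos: [0.5097, -0.075, 0.1631]
eef_rot: [3.141, 0.0, 1.607]
force: [0.3, 0.1, -0.3]
grip_width: 0.0208
grip_force: 0.0
```

```bash
python3 - <<'E'
from h import *
cv2.imwrite("pics/s3.png",cv2.resize(ctrl.camera("scene")[130:280,220:420],None,fx=4,fy=4,interpolation=cv2.INTER_CUBIC))
to(W((-95,0,63)))
E
```

```text
t 7.33 pos [ 0.5096 -0.075   0.1629] rpy [179.97   0.    92.07] F [ 0.6 -0.3  0.8] w 0.021 gf 0.0 q6 -0.25
shift mm [  0.4 -41.5  99.9]
```

View pics/s3.png

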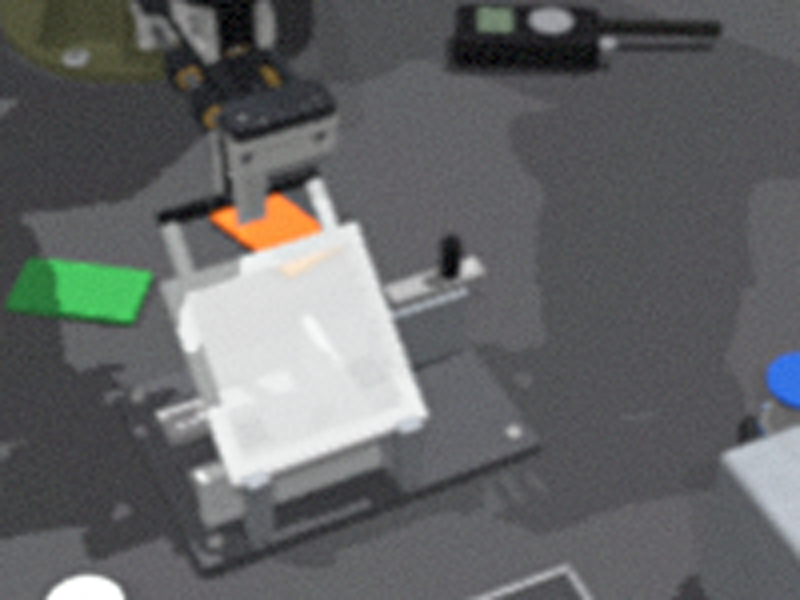

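The guard is about 40° open with the fingers caging the bar (ends at crop (160,215) and (318,183)). I'll estimate the angle.

```bash
python3 - <<'E'
from h import *
a=np.array([219.6+162/4,129.6+216/4]); b=np.array([219.6+318/4,129.6+184/4])
d=(b-a)/np.hypot(*(b-a))
for th in np.arange(.45,.85,.05):
    P=[W((85-180*np.cos(th),y,63+180*np.sin(th))) for y in(-50,50)]
    q=proj("scene",P); print(round(th,2),P[0].round(3),(q-[a,b]).round(1).tolist(), ((q-a)@[-d[1],d[0]]).round(1))
E
```

```text
0.45 [ 0.488 -0.125  0.141] [[0.0, 5.8], [-5.5, 3.4]] [5.7 2.2]
0.5 [ 0.492 -0.125  0.149] [[0.3, 4.5], [-5.0, 2.0]] [4.5 0.9]
0.55 [ 0.497 -0.125  0.157] [[0.7, 3.3], [-4.5, 0.7]] [ 3.3 -0.2]
0.6 [ 0.501 -0.125  0.165] [[1.1, 2.2], [-3.9, -0.4]] [ 2.4 -1.1]
0.65 [ 0.507 -0.125  0.172] [[1.6, 1.2], [-3.2, -1.4]] [ 1.5 -2. ]
0.7 [ 0.512 -0.125  0.179] [[2.1, 0.5], [-2.4, -2.2]] [ 0.9 -2.6]
0.75 [ 0.518 -0.124  0.186] [[2.7, -0.2], [-1.6, -2.9]] [ 0.4 -3.2]
0.8 [ 0.525 -0.124  0.192] [[3.4, -0.7], [-0.7, -3.5]] [ 0.  -3.5]
```

Call:
play_rows([
  [0,0,0.013,0,0,0,0.55],
  [0,0.0095,-0.0122,0,0,0,0.55],
  [0,0.0105,-0.0113,0,0,0,0.55],
  [0,0.0115,-0.0104,0,0,0,0.55],
  [0,0.0123,-0.0094,0,0,0,0.55],
  [0,0.0131,-0.0083,0,0,0,0.55],
  [0,0.0137,-0.0071,0,0,0,0.55],
  [0,0.0143,-0.0059,0,0,0,0.55],
  [0,0.0148,-0.0047,0,0,0,0.55],
  [0,0.0151,-0.0034,0,0,0,0.55],
  [0,0.0153,-0.0021,0,0,0,0.55],
  [0,0.0155,-0.0007,0,0,0,0.55],
  [0,0.0155,0.0006,0,0,0,0.55],
  [0,0,0,0,0,0,0.55],
])

```text
time_s: 8.5
ee_pos: [0.6718, -0.069, 0.2236]
eef_rot: [-3.141, -0.0, 1.607]
force: [0.6, -0.2, -0.4]
grip_width: 0.0216
grip_force: 0.0
```

```bash
python3 - <<'E'
from h import *
cv2.imwrite("pics/s4.png",cv2.resize(ctrl.camera("scene")[100:280,200:420],None,fx=2.5,fy=2.5,interpolation=cv2.INTER_CUBIC))
to([.679,-.069,.225])
E
```

```text
t 8.55 pos [ 0.6709 -0.069   0.2236] rpy [-1.7995e+02 -2.0000e-02  9.2100e+01] F [-0.4  0.5  0.6] w 0.0211 gf 0.0 q6 -0.19
shift mm [-0.3  8.1 -1.4]
```

View pics/s4.png

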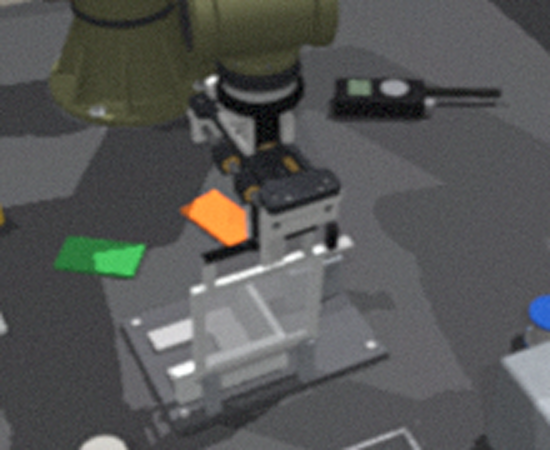

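Guard nearly open (around 1.65 rad); nudge it to the stop, then lift clear.

Call:
play_rows([
  [0,0.004,0,0,0,0,0.55],
  [0,0.004,0,0,0,0,0.55],
  [0,0.002,0,0,0,0,0.55],
  [0,0,0,0,0,0,0.55],
  [0,0,-0.03,0,0,0,0.55],
  [0,0,-0.03,0,0,0,0.55],
  [-0.02,-0.03,0,0,0,0,-0.6],
  [-0.02,-0.03,0,0,0,7,-0.6],
  [-0.02,-0.03,0,0,0,7,-0.6],
  [-0.02,-0.03,0,0,0,7,-0.6],
  [-0.02,-0.03,0,0,0,7,-0.6],
  [0,0,0,0,0,7,-0.6],
  [0,0,0,0,0,7,-0.6],
  [0,0,0,0,0,7,-0.6],
  [0,0,0,0,0,7,-0.6],
  [0,0,0,0,0,7,-0.6],
  [0,0,0,0,0,7,-0.6],
  [0,0,0,0,0,7,-0.6],
  [0,0,0,0,0,7,-0.6],
  [0,0,0,0,0,5.4,-0.6],
])

```text
time_s: 10.22
ee_pos: [0.5221, -0.1509, 0.2851]
eef_rot: [3.141, -0.001, 0.04]
force: [0.1, 0.9, -0.2]
grip_width: 0.0757
grip_force: 0.0
```

```bash
cat > look.py <<'E'
from h import *
def plates(pr=True):
    for n in("top","scene"):
        im=ctrl.camera(n); m=(im.min(2)>150).astype(np.uint8)
        for c in cv2.findContours(m,0,2)[0]:
            if 250<cv2.contourArea(c)<1100:
                P=np.array([plane(n,p,.008)[:2] for p in c[:,0].astype(float)],np.float32)
                r=cv2.minAreaRect(P)
                if 0.2<r[0][0]<.7 and -.55<r[0][1]<.25 and max(r[1])<.16:
                    b=cv2.boxPoints(r); e=max((b[1]-b[0],b[2]-b[1]),key=np.linalg.norm)
                    print(n,cv2.minAreaRect(c)[0],np.round(r[0],4),np.round(r[1],3),"long",round(np.degrees(np.arctan2(e[1],e[0]))%180,1))
        cv2.imwrite(f"pics/last_{n}.png",im)
if __name__=="__main__":
    plates(); to([.392,-.328,.1],3.4)
E
python3 look.py
```

```text
top (370.0, 190.5) [ 0.5749 -0.1043] [0.095 0.098] long 179.8
scene (241.98463439941406, 289.3769226074219) [ 0.6851 -0.2543] [0.052 0.102] long 169.3
scene (176.02291870117188, 270.90472412109375) [ 0.5565 -0.3945] [0.099 0.057] long 62.5
scene (298.0548095703125, 228.4794464111328) [ 0.5583 -0.0562] [0.095 0.116] long 105.8
scene (187.663818359375, 223.71551513671875) [ 0.3937 -0.3288] [0.098 0.055] long 3.7
t 10.32 pos [ 0.5221 -0.1509  0.2851] rpy [ 1.7998e+02 -6.0000e-02  2.5700e+00] F [-0.1 -0.   0.3] w 0.0754 gf 0.0 q6 1.18
shift mm [-138.1  171.   185. ] ('turnz', np.float64(-0.83))
```

Call:
play_rows([
  [-0.0233,0.0286,0.03,0,0,0,-0.8],
  [-0.0233,0.0286,0.03,0,0,0,-0.8],
  [-0.0233,0.0286,0.03,0,0,0,-0.8],
  [-0.0233,0.0286,0.03,0,0,0,-0.8],
  [-0.0233,0.0286,0.03,0,0,0,-0.8],
  [-0.0233,0.0286,0.03,0,0,-1,-0.8],
  [0,0,0.03,0,0,0,-0.8],
  [0,0,0.03,0,0,0,-0.8],
  [0,0,0.02,0,0,0,-0.8],
  [0,0,0.012,0,0,0,-0.8],
  [0,0,0,0,0,0,-0.8],
])

```text
time_s: 11.23
ee_pos: [0.4057, -0.3061, 0.0327]
eef_rot: [-3.139, 0.002, 0.068]
force: [-1.1, 0.2, 0.1]
grip_width: 0.0846
grip_force: 0.0
```

```bash
python3 -c "
from h import *
to([.390,-.3285,.0035],3.6)"
```

```text
t 11.23 pos [ 0.4057 -0.3061  0.0327] rpy [-1.7986e+02  1.4000e-01  3.8700e+00] F [-1.1  0.2  0.1] w 0.0846 gf 0.0 q6 0.78
shift mm [-17.1  21.4  29.2] ('turnz', np.float64(0.27))
```

Call:
play_rows([
  [-0.0085,0.0107,0,0,0,0.27,-0.8],
  [-0.0085,0.0107,0,0,0,0,-0.8],
  [0,0,0.01,0,0,0,-0.8],
  [0,0,0.01,0,0,0,-0.8],
  [0,0,0.0085,0,0,0,-0.8],
  [0,0,0,0,0,0,0.5],
  [0,0,0,0,0,0,0.5],
  [0,0,0,0,0,0,0.5],
  [0,0,0,0,0,0,0.5],
  [0,0,0,0,0,0,0.5],
], force=30)

```text
time_s: 12.07
ee_pos: [0.3914, -0.3293, 0.0068]
eef_rot: [3.141, -0.0, 0.06]
force: [-0.1, 0.7, 0.1]
grip_width: 0.0547
grip_force: 30.2
```

Call:
play_rows([
  [0,0,0,0,0,0,-0.5],
  [0,0,0,0,0,0,-0.5],
  [0,0,0.004,0,0,0,-0.5],
  [0,0,0,0,0,0,-0.5],
  [0,0,0,0,0,0,0.5],
  [0,0,0,0,0,0,0.5],
  [0,0,0,0,0,0,0.5],
  [0,0,0,0,0,0,0.5],
  [0,0,0,0,0,0,0.5],
], force=40)

```text
time_s: 12.82
ee_pos: [0.3911, -0.3292, 0.0024]
eef_rot: [-3.142, 0.0, 0.06]
force: [0.1, -0.7, -0.4]
grip_width: 0.0554
grip_force: 40.0
```

Call:
play_rows([
  [0,0,-0.02,0,0,0,0.5],
  [0,0,-0.03,0,0,0,0.5],
  [0,0,-0.03,0,0,0,0.5],
  [0,0,-0.03,0,0,0,0.5],
  [0,0,0,0,0,0,0.5],
])

```text
time_s: 13.23
ee_pos: [0.3928, -0.3308, 0.1179]
eef_rot: [3.136, -0.005, 0.06]
force: [0.9, -0.6, 0.9]
grip_width: 0.0554
grip_force: 40.0
```

```bash
python3 -c "
from h import *
to(W((7,-15,23)),2.07)"
```

```text
t 13.23 pos [ 0.3928 -0.3308  0.1179] rpy [179.66  -0.31   3.41] F [ 0.9 -0.6  0.9] w 0.0554 gf 40.0 q6 0.74
shift mm [ 191.5 -232.9   94.5] ('turnz', np.float64(1.34))
```

Call:
play_rows([
  [0.0175,-0.0212,0,0,0,1.34,0.5],
  [0.0175,-0.0212,0,0,0,0,0.5],
  [0.0175,-0.0212,0,0,0,0,0.5],
  [0.0175,-0.0212,0,0,0,0,0.5],
  [0.0175,-0.0212,0,0,0,0,0.5],
  [0.0175,-0.0212,0,0,0,0,0.5],
  [0.0175,-0.0212,0,0,0,0,0.5],
  [0.0175,-0.0212,0,0,0,0,0.5],
  [0.0175,-0.0212,0,0,0,0,0.5],
  [0.0175,-0.0212,0,0,0,0,0.5],
  [0.0175,-0.0212,0,0,0,0,0.5],
  [0,0,0,0,0,0,0.5],
])

```text
time_s: 14.23
ee_pos: [0.5762, -0.0854, 0.1116]
eef_rot: [-3.141, 0.0, 0.039]
force: [-0.5, 0.7, -0.5]
grip_width: 0.055
grip_force: 40.0
```

```bash
python3 - <<'E'
from h import *
cv2.imwrite("pics/s5.png",cv2.resize(np.hstack([ctrl.camera("scene")[120:280,200:370],ctrl.camera("top")[100:260,270:440]]),None,fx=2.3,fy=2.3,interpolation=cv2.INTER_CUBIC))
to(W((7,-15,23)),2.07)
E
```

```text
t 14.33 pos [ 0.5744 -0.0882  0.1115] rpy [-1.7999e+02  7.0000e-02  2.1600e+00] F [ 0.2  0.  -0.5] w 0.0556 gf 40.0 q6 1.32
shift mm [-3.6 -0.9 88.5] ('turnz', np.float64(0.09))
```

View pics/s5.png

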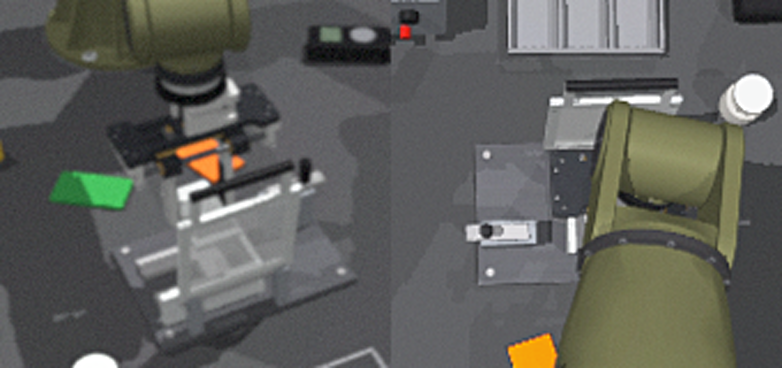

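Guard fully open, the plate held over the nest. Lowering.

Call:
play_rows([
  [-0.0036,-0.001,0.02,0,0,0,0.5],
  [0,0,0.02,0,0,0,0.5],
  [0,0,0.02,0,0,0,0.5],
  [0,0,0.015,0,0,0,0.5],
  [0,0,0.008,0,0,0,0.5],
  [0,0,0,0,0,0,0.5],
])

```text
time_s: 14.83
ee_pos: [0.5696, -0.0885, 0.0277]
eef_rot: [-3.141, 0.003, 0.035]
force: [0.2, 0.7, -1.1]
grip_width: 0.055
grip_force: 40.0
```

Call:
play_rows([
  [0,0,0.002,0,0,0,0.5],
  [0,0,0.002,0,0,0,0.5],
  [0,0,0,0,0,0,0.5],
])

```text
time_s: 15.08
ee_pos: [0.5711, -0.0882, 0.0259]
eef_rot: [3.141, -0.001, 0.036]
force: [0.7, 0.0, -2.5]
grip_width: 0.0556
grip_force: 40.0
```

Call:
play_rows([
  [0,0,0.0015,0,0,0,0.5],
  [0,0,0,0,0,0,0.5],
  [0,0,0,0,0,0,0.5],
])

```text
time_s: 15.33
ee_pos: [0.571, -0.088, 0.0242]
eef_rot: [3.142, -0.0, 0.036]
force: [1.2, 0.3, -1.2]
grip_width: 0.0554
grip_force: 40.0
```

Call:
play_rows([
  [0,0,0.001,0,0,0,0.5],
  [0,0,0,0,0,0,-0.36],
  [0,0,0,0,0,0,-0.36],
  [0,0,0,0,0,0,-0.36],
  [0,0,-0.02,0,0,0,-0.36],
  [0,0,-0.03,0,0,0,-0.36],
  [0,0,-0.03,0,0,0,-0.36],
  [0,0,-0.03,0,0,0,-0.36],
  [0,0.03,0,0,0,-7,-0.8],
  [0,0.03,0,0,0,-7,-0.8],
  [0,0.03,0,0,0,-7,-0.8],
  [0,0.03,0,0,0,-7,-0.8],
  [0,0,0,0,0,-7,-0.8],
  [0,0,0,0,0,-7,-0.8],
  [0,0,0,0,0,-7,-0.8],
  [0,0,0,0,0,-7,-0.8],
  [0,0,0,0,0,-4.5,-0.8],
  [0,0,0,0,0,0,-0.8],
])

```text
time_s: 16.83
ee_pos: [0.5968, -0.204, 0.133]
eef_rot: [3.141, 0.0, 1.096]
force: [-0.3, 0.4, -0.6]
grip_width: 0.0847
grip_force: 0.0
```

```bash
sed -i 's/to(\[.392.*/to([.5545,-.394,.06],64)/' look.py; python3 look.py; python3 - <<'E'
import cv2,numpy as np
cv2.imwrite("pics/v6.png",cv2.resize(np.hstack([cv2.imread("pics/last_scene.png")[150:280,150:350],cv2.imread("pics/last_top.png")[130:260,300:500]]),None,fx=2,fy=2,interpolation=2))
E
```

```text
top (370.62469482421875, 190.4937744140625) [ 0.5749 -0.1059] [0.104 0.099] long 1.6
scene (241.98463439941406, 289.3769226074219) [ 0.6851 -0.2543] [0.052 0.102] long 169.3
scene (175.51658630371094, 270.4692687988281) [ 0.5547 -0.3948] [0.103 0.061] long 63.1
scene (297.7330322265625, 228.45252990722656) [ 0.5457 -0.0507] [0.093 0.116] long 92.7
t 16.93 pos [ 0.5968 -0.204   0.133 ] rpy [179.99  -0.    62.4 ] F [ 0.3 -0.1 -0.4] w 0.0851 gf 0.0 q6 0.09
shift mm [-188.    50.6   73. ] ('turnz', np.float64(-1.6))
```

View pics/v6.png

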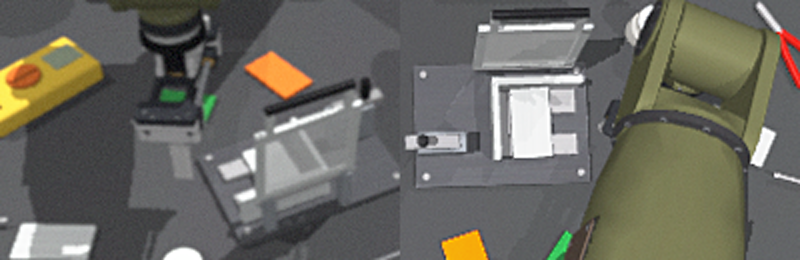

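Call:
play_rows([
  [-0.0191,0.0051,0,0,0,-1.3,-0.8],
  [-0.0191,0.0051,0,0,0,0,-0.8],
  [-0.0191,0.0051,0,0,0,0,-0.8],
  [-0.0191,0.0051,0,0,0,0,-0.8],
  [-0.0191,0.0051,0,0,0,0,-0.8],
  [-0.0191,0.0051,0,0,0,0,-0.8],
  [-0.0191,0.0051,0,0,0,0,-0.8],
  [-0.0191,0.0051,0,0,0,0,-0.8],
  [-0.0191,0.0051,0,0,0,0,-0.8],
  [-0.0191,0.0051,0,0,0,0,-0.8],
  [0,0,0.03,0,0,0,-0.8],
  [0,0,0.03,0,0,0,-0.8],
  [0,0,0,0,0,0,-0.8],
  [0,0,0,0,0,0,-0.8],
])

```text
time_s: 18.1
ee_pos: [0.5575, -0.3974, 0.0721]
eef_rot: [-3.139, -0.001, 1.113]
force: [0.1, -0.6, 2.0]
grip_width: 0.0849
grip_force: 0.0
```

```bash
sed -i 's/to(\[.5545.*/to([.553,-.397,.0025],63.6)/' look.py; python3 look.py
```

```text
top (465.80059814453125, 196.11691284179688) [ 0.5573 -0.3864] [0.085 0.058] long 64.8
top (370.4956359863281, 190.43365478515625) [ 0.5751 -0.1053] [0.103 0.099] long 3.2
scene (241.99232482910156, 289.4384765625) [ 0.6854 -0.2544] [0.052 0.101] long 169.3
scene (176.0, 271.0) [ 0.5563 -0.3936] [0.102 0.061] long 64.2
scene (298.2630615234375, 228.25636291503906) [ 0.5448 -0.0481] [0.094 0.119] long 91.0
t 18.2 pos [ 0.5588 -0.3982  0.0751] rpy [1.7986e+02 3.0000e-02 6.3820e+01] F [ 0.3 -0.3  0.6] w 0.0844 gf 0.0 q6 -0.22
shift mm [-1.4 -5.9 72.5] ('turnz', np.float64(0.22))
```

Call:
play_rows([
  [-0.001,-0.004,0.025,0,0,0,-0.8],
  [0,0,0.025,0,0,0,-0.8],
  [0,0,0.015,0,0,0,-0.8],
  [0,0,0.007,0,0,0,-0.8],
  [0,0,0,0,0,0,-0.8],
  [0,0,0,0,0,0,-0.8],
])

```text
time_s: 18.7
ee_pos: [0.5547, -0.3974, 0.0024]
eef_rot: [3.14, 0.0, 1.115]
force: [0.2, -0.5, -0.2]
grip_width: 0.0844
grip_force: 0.0
```

Call:
play_rows([
  [0,0,0,0,0,0,0.5],
  [0,0,0,0,0,0,0.5],
  [0,0,0,0,0,0,0.5],
  [0,0,0,0,0,0,0.5],
  [0,0,0,0,0,0,0.5],
  [0,0,-0.02,0,0,0,0.5],
  [0,0,-0.03,0,0,0,0.5],
  [0,0,-0.03,0,0,0,0.5],
  [0,0,-0.03,0,0,0,0.5],
  [0,0,0,0,0,6.8,0.5],
  [0,0,0,0,0,6.8,0.5],
  [0,0,0,0,0,6.8,0.5],
  [0,0,0,0,0,6.8,0.5],
  [0,0,0,0,0,6.8,0.5],
  [0,0,0,0,0,6.8,0.5],
  [0,0,0,0,0,6.8,0.5],
  [0,0,0,0,0,6.8,0.5],
  [0,0,0,0,0,6.8,0.5],
  [0,0,0,0,0,0,0.5],
], force=40)

```text
time_s: 20.28
ee_pos: [0.5538, -0.3969, 0.1107]
eef_rot: [-3.141, 0.0, 0.041]
force: [0.1, -0.7, -1.6]
grip_width: 0.0552
grip_force: 40.0
```

```bash
python3 -c "
from h import *
to(W((7,-15,32)),2.07)"
```

```text
t 20.28 pos [ 0.5538 -0.3969  0.1107] rpy [-1.7998e+02  2.0000e-02  2.3300e+00] F [ 0.1 -0.7 -1.6] w 0.0552 gf 40.0 q6 0.85
shift mm [  29.4 -308.5   78.8] ('turnz', np.float64(0.26))
```

Call:
play_rows([
  [0.0018,-0.0193,0,0,0,0.26,0.5],
  [0.0018,-0.0193,0,0,0,0,0.5],
  [0.0018,-0.0193,0,0,0,0,0.5],
  [0.0018,-0.0193,0,0,0,0,0.5],
  [0.0018,-0.0193,0,0,0,0,0.5],
  [0.0018,-0.0193,0,0,0,0,0.5],
  [0.0018,-0.0193,0,0,0,0,0.5],
  [0.0018,-0.0193,0,0,0,0,0.5],
  [0.0018,-0.0193,0,0,0,0,0.5],
  [0.0018,-0.0193,0,0,0,0,0.5],
  [0.0018,-0.0193,0,0,0,0,0.5],
  [0.0018,-0.0193,0,0,0,0,0.5],
  [0.0018,-0.0193,0,0,0,0,0.5],
  [0.0018,-0.0193,0,0,0,0,0.5],
  [0.0018,-0.0193,0,0,0,0,0.5],
  [0.0018,-0.0193,0,0,0,0,0.5],
  [0,0,0,0,0,0,0.5],
  [0,0,0,0,0,0,0.5],
])

```text
time_s: 21.78
ee_pos: [0.5697, -0.0867, 0.111]
eef_rot: [3.142, 0.0, 0.047]
force: [0.5, -0.3, -1.7]
grip_width: 0.0554
grip_force: 40.0
```

```bash
python3 -c "
from h import *
to(W((7,-15,32)),2.07)"
```

```text
t 21.78 pos [ 0.5697 -0.0867  0.111 ] rpy [180.     0.     2.68] F [ 0.5 -0.3 -1.7] w 0.0554 gf 40.0 q6 1.31
shift mm [ 0.9  0.7 79. ] ('turnz', np.float64(0.61))
```

Call:
play_rows([
  [0,0,0.02,0,0,0.5,0.5],
  [0,0,0.02,0,0,0,0.5],
  [0,0,0.02,0,0,0,0.5],
  [0,0,0.012,0,0,0,0.5],
  [0,0,0.004,0,0,0,0.5],
  [0,0,0.002,0,0,0,0.5],
  [0,0,0,0,0,0,0.5],
  [0,0,0,0,0,0,0.5],
])

```text
time_s: 22.45
ee_pos: [0.5702, -0.0876, 0.0339]
eef_rot: [3.141, -0.001, 0.034]
force: [-0.5, -0.2, 0.0]
grip_width: 0.0554
grip_force: 40.0
```

Call:
play_rows([
  [0,0,0.001,0,0,0,0.5],
  [0,0,0,0,0,0,-0.36],
  [0,0,0,0,0,0,-0.36],
  [0,0,0,0,0,0,-0.36],
  [0,0,-0.02,0,0,0,-0.36],
  [0,0,-0.03,0,0,0,-0.36],
  [0,0.02,0,0,0,0,1],
  [0,0.02,0,0,0,0,1],
  [0,0.02,0,0,0,0,1],
  [0,0,0,0,0,0,1],
  [0,0,0,0,0,0,1],
])

```text
time_s: 23.37
ee_pos: [0.5716, -0.1478, 0.082]
eef_rot: [-3.142, -0.0, 0.032]
force: [-0.1, 0.5, -0.0]
grip_width: 0.0343
grip_force: 0.0
```

```bash
python3 - <<'E'
from h import *
to(W((7,-70,16)),2.07)
cv2.imwrite("pics/v7.png",cv2.resize(np.hstack([ctrl.camera("scene")[180:280,230:350],ctrl.camera("top")[120:220,300:420]]),None,fx=3.3,fy=3.3,interpolation=2))
E
```

```text
t 23.37 pos [ 0.5716 -0.1478  0.082 ] rpy [-1.80e+02 -1.00e-02  1.83e+00] F [-0.1  0.5 -0. ] w 0.0343 gf 0.0 q6 1.22
shift mm [ 1.2 -5.3 66. ] ('turnz', np.float64(-0.24))
```

View pics/v7.png

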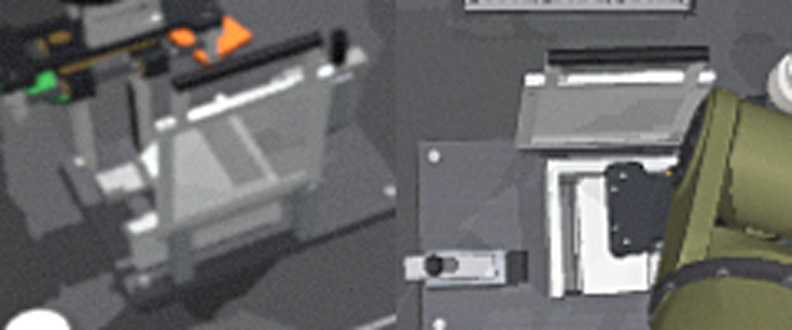

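Plates are stacked ~10 mm off the left fence. Close fingers, lower into the notch, push left.

Call:
play_rows([
  [0,0,0,0,0,0,1],
  [0,0,0,0,0,0,1],
  [0.001,0,0.02,0,0,0,1],
  [0,0,0.02,0,0,0,1],
  [0,0,0.015,0,0,0,1],
  [0,0,0.01,0,0,0,1],
  [0,0,0,0,0,0,1],
  [0,0,0,0,0,0,1],
])

```text
time_s: 24.13
ee_pos: [0.5728, -0.1469, 0.0171]
eef_rot: [-3.141, 0.0, 0.034]
force: [0.5, 0.1, 0.5]
grip_width: 0.0008
grip_force: 0.0
```

```bash
python3 -c "
from h import *
to(W((7,-33.5,16)),2.07)"
```

```text
t 24.13 pos [ 0.5728 -0.1469  0.0171] rpy [-1.7999e+02  1.0000e-02  1.9300e+00] F [0.5 0.1 0.5] w 0.0008 gf 0.0 q6 1.22
shift mm [ -0.1 -41.    1.1] ('turnz', np.float64(-0.14))
```

Push left 36 mm in small rows, then check force.

Call:
play_rows([
  [0,-0.006,0,0,0,0,1],
  [0,-0.006,0,0,0,0,1],
  [0,-0.006,0,0,0,0,1],
  [0,-0.005,0,0,0,0,1],
  [0,-0.005,0,0,0,0,1],
  [0,-0.004,0,0,0,0,1],
  [0,-0.004,0,0,0,0,1],
  [0,0,0,0,0,0,1],
])

```text
time_s: 24.8
ee_pos: [0.5715, -0.1105, 0.017]
eef_rot: [-3.141, -0.0, 0.034]
force: [0.3, 0.7, 0.2]
grip_width: 0.0007
grip_force: 0.0
```

Call:
play_rows([
  [0,-0.002,0,0,0,0,1],
  [0,-0.002,0,0,0,0,1],
  [0,-0.001,0,0,0,0,1],
  [0,0,0,0,0,0,1],
])

```text
time_s: 25.13
ee_pos: [0.5713, -0.1078, 0.0169]
eef_rot: [3.139, -0.0, 0.033]
force: [-0.3, -13.2, 0.4]
grip_width: 0.0005
grip_force: 7.0
```

Call:
play_rows([
  [0,0.01,0,0,0,0,1],
  [0,0.01,0,0,0,0,1],
  [0,0,-0.03,0,0,0,1],
  [0,0,-0.03,0,0,0,1],
  [-0.02,-0.0155,0,0,0,0,1],
  [-0.02,-0.0155,0,0,0,0,1],
  [-0.02,-0.0155,0,0,0,0,1],
  [-0.02,-0.0155,0,0,0,0,1],
  [0,0,0,0,0,0,1],
  [0,0,0,0,0,0,1],
])

```text
time_s: 25.97
ee_pos: [0.4897, -0.0668, 0.0772]
eef_rot: [-3.141, -0.0, 0.034]
force: [-0.1, -1.1, 0.3]
grip_width: 0.0007
grip_force: 0.0
```

```bash
python3 - <<'E'
from h import *
to(W((-70,7,17)),2.07)
cv2.imwrite("pics/v8.png",cv2.resize(ctrl.camera("top")[135:235,300:420],None,fx=6,fy=6,interpolation=2))
E
```

```text
t 25.97 pos [ 0.4897 -0.0668  0.0772] rpy [-1.7998e+02 -1.0000e-02  1.9400e+00] F [-0.1 -1.1  0.3] w 0.0007 gf 0.0 q6 1.33
shift mm [ 3.1  1.6 60.2] ('turnz', np.float64(-0.13))
```

View pics/v8.png

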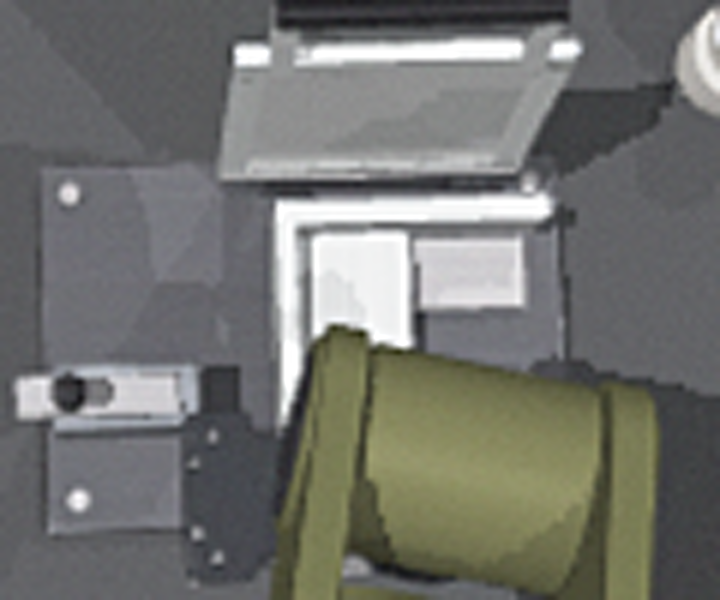

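```bash
python3 - <<'E'
from h import *
for q in [(50,35,58),(50,35,36),(50,-21,36),(60,7,58),(60,7,36),(60,-70,58),(60,-70,20),(50,-80,20)]: print(q,((proj("top",W(q))[0]-[300,135]+.5)*6).round(0))
E
```

```text
(50, 35, 58) [293. 245.]
(50, 35, 36) [288. 252.]
(50, -21, 36) [405. 248.]
(60, 7, 58) [351. 222.]
(60, 7, 36) [346. 230.]
(60, -70, 58) [514. 216.]
(60, -70, 20) [500. 229.]
(50, -80, 20) [521. 249.]
```

The plates' right edge (412) matches the flush prediction; the dark strip at the left is fence shadow. Now lower at the near end and push to the far fence.

Call:
play_rows([
  [0,0,0.02,0,0,0,1],
  [0,0,0.02,0,0,0,1],
  [0,0,0.012,0,0,0,1],
  [0,0,0.007,0,0,0,1],
  [0.004,0,0,0,0,0,1],
  [0.004,0,0,0,0,0,1],
  [0.004,0,0,0,0,0,1],
  [0.004,0,0,0,0,0,1],
  [0,0,0,0,0,0,1],
])

```text
time_s: 26.77
ee_pos: [0.5072, -0.0665, 0.0186]
eef_rot: [3.141, -0.002, 0.033]
force: [-0.5, 0.1, -0.3]
grip_width: 0.0003
grip_force: 0.0
```

Call:
play_rows([
  [0.003,0,0,0,0,0,1],
  [0.002,0,0,0,0,0,1],
  [0.002,0,0,0,0,0,1],
  [0,0,0,0,0,0,1],
])

```text
time_s: 27.1
ee_pos: [0.5131, -0.0661, 0.018]
eef_rot: [3.142, 0.0, 0.033]
force: [0.1, -0.3, 0.7]
grip_width: 0.0005
grip_force: 0.0
```

Call:
play_rows([
  [0.002,0,0,0,0,0,1],
  [0.002,0,0,0,0,0,1],
  [0.001,0,0,0,0,0,1],
  [0,0,0,0,0,0,1],
])

```text
time_s: 27.43
ee_pos: [0.5141, -0.066, 0.0178]
eef_rot: [-3.141, 0.01, 0.034]
force: [-32.6, -2.2, 26.2]
grip_width: 0.0009
grip_force: 16.5
```

Call:
play_rows([
  [-0.004,0,0,0,0,0,1],
  [-0.015,0,0,0,0,0,1],
  [0,0,-0.03,0,0,0,1],
  [0,0,-0.03,0,0,0,1],
  [0,0,-0.03,0,0,0,1],
  [0,0.03,0,0,0,0,1],
  [0,0.03,0,0,0,0,1],
  [0,0.03,0,0,0,0,1],
  [0,0.03,0,0,0,0,1],
  [0,0.03,0,0,0,0,1],
  [0,0.03,0,0,0,0,1],
  [0,0,0,0,0,0,1],
])

```text
time_s: 28.43
ee_pos: [0.5047, -0.2507, 0.1079]
eef_rot: [3.141, -0.001, 0.03]
force: [-0.6, -0.4, -0.6]
grip_width: 0.0007
grip_force: 0.0
```

```bash
python3 - <<'E'
from h import *
to(W((7,-70,17)),2.07)
im=np.hstack([cv2.resize(ctrl.camera("top")[150:220,330:400],None,fx=5.6,fy=5.6,interpolation=2),cv2.resize(ctrl.camera("scene")[180:250,250:320],None,fx=5.6,fy=5.6,interpolation=2)])
for q in [(60,35,36),(60,-21,36),(-40,35,36),(-40,-21,36),(60,35,58),(-45,35,58),(60,-85,58)]:
    u=((proj("top",W(q))[0]-[330,150]+.5)*5.6); print(q,u.round(0))
cv2.imwrite("pics/v9.png",im)
E
```

```text
t 28.43 pos [ 0.5047 -0.2507  0.1079] rpy [ 1.7994e+02 -3.0000e-02  1.7200e+00] F [-0.6 -0.4 -0.6] w 0.0007 gf 0.0 q6 1.02
shift mm [  71.1 -106.4   90.8] ('turnz', np.float64(-0.35))
(60, 35, 36) [100. 132.]
(60, -21, 36) [209. 128.]
(-40, 35, 36) [110. 326.]
(-40, -21, 36) [219. 322.]
(60, 35, 58) [104. 125.]
(-45, 35, 58) [114. 333.]
(60, -85, 58) [342. 116.]
```

View pics/v9.png

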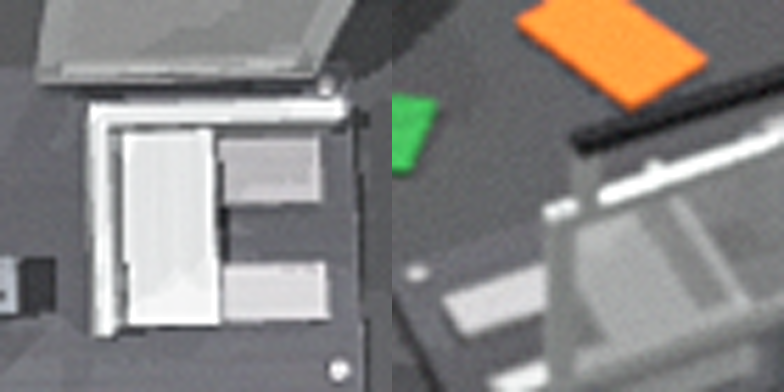

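Both plates are square and flush (near edge at row 325, right edge 212–220, as predicted). Next I'll close the guard, starting with closed fingers behind the bar.

Call:
play_rows([
  [0,0,-0.03,0,0,0,1],
  [0,0,-0.04,0,0,0,1],
  [0,0,-0.04,0,0,0,1],
  [0,0,-0.04,0,0,0,1],
  [0,0,-0.04,0,0,0,1],
  [0.0167,-0.0139,0,0,0,0,1],
  [0.0167,-0.0139,0,0,0,0,1],
  [0.0167,-0.0139,0,0,0,0,1],
  [0.0167,-0.0139,0,0,0,0,1],
  [0.0167,-0.0139,0,0,0,0,1],
  [0.0167,-0.0139,0,0,0,0,1],
  [0.0167,-0.0139,0,0,0,0,1],
  [0.0167,-0.0139,0,0,0,0,1],
  [0.0167,-0.0139,0,0,0,0,1],
  [0.0167,-0.0139,0,0,0,0,1],
  [0.0167,-0.0139,0,0,0,0,1],
  [0.0167,-0.0139,0,0,0,0,1],
  [0.0167,-0.0139,0,0,0,0,1],
  [0,0,0,0,0,0,1],
])

```text
time_s: 30.12
ee_pos: [0.7173, -0.0543, 0.2965]
eef_rot: [-3.141, 0.001, 0.037]
force: [-0.4, -0.1, -1.4]
grip_width: 0.0004
grip_force: 0.0
```

```bash
python3 -c "
from h import *
to([.715,-.069,.222],2.07)"
```

```text
t 30.12 pos [ 0.7173 -0.0543  0.2965] rpy [-1.7995e+02  8.0000e-02  2.1400e+00] F [-0.4 -0.1 -1.4] w 0.0004 gf 0.0 q6 1.41
shift mm [-2.7 14.7 74.5] ('turnz', np.float64(0.07))
```

Call:
play_rows([
  [0,0.0147,0.02,0,0,0,1],
  [0,0,0.03,0,0,0,1],
  [0,0,0.0245,0,0,0,1],
  [-0.012,0,0,0,0,0,1],
  [-0.012,0,0,0,0,0,1],
  [-0.014,0,0,0,0,0,1],
  [-0.015,0,-0.001,0,0,0,1],
  [-0.015,0,0.0005,0,0,0,1],
  [-0.015,0,0.0015,0,0,0,1],
  [-0.015,0,0.003,0,0,0,1],
  [-0.015,0,0.005,0,0,0,1],
  [-0.015,0,0.0055,0,0,0,1],
  [-0.015,0,0.0075,0,0,0,1],
  [-0.012,0,0.007,0,0,0,1],
  [-0.012,0,0.009,0,0,0,1],
  [0,0,0,0,0,0,1],
])

```text
time_s: 31.45
ee_pos: [0.5473, -0.0781, 0.1844]
eef_rot: [-3.141, 0.002, 0.034]
force: [0.0, -0.3, 0.0]
grip_width: 0.0004
grip_force: 0.0
```

```bash
python3 - <<'E'
from h import *
to(W((85-112,0,260)),2.07)
cv2.imwrite("pics/v10.png",cv2.resize(ctrl.camera("scene")[100:280,200:400],None,fx=3,fy=3,interpolation=2))
E
```

```text
t 31.45 pos [ 0.5473 -0.0781  0.1844] rpy [-1.7997e+02  1.1000e-01  1.9400e+00] F [ 0.  -0.3  0. ] w 0.0004 gf 0.0 q6 1.33
shift mm [-11.2  -4.9 -75.6] ('turnz', np.float64(-0.13))
```

View pics/v10.png

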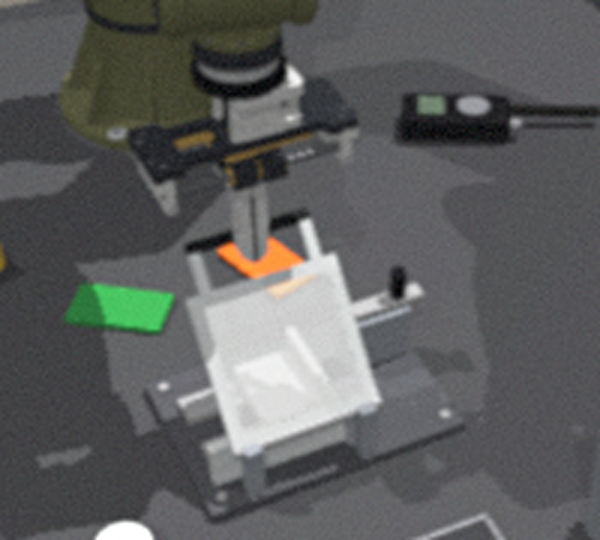

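Call:
play_rows([
  [0.005,-0.005,-0.01,0,0,0,1],
  [0,0,-0.04,0,0,0,1],
  [-0.021,0,0,0,0,0,1],
  [0,0,0,0,0,0,1],
  [0,0,0.02,0,0,0,1],
  [0,0,0.008,0,0,0,1],
  [-0.0093,0,0.0085,0,0,0,1],
  [-0.0087,0,0.0091,0,0,0,1],
  [-0.0081,0,0.0097,0,0,0,1],
  [-0.0074,0,0.0102,0,0,0,1],
  [-0.0066,0,0.0107,0,0,0,1],
  [-0.0059,0,0.0111,0,0,0,1],
  [0,0,0,0,0,0,1],
])

```text
time_s: 32.58
ee_pos: [0.4865, -0.0756, 0.1465]
eef_rot: [-3.141, 0.003, 0.033]
force: [0.1, 0.1, -0.4]
grip_width: 0.0002
grip_force: 0.0
```

```bash
python3 - <<'E'
from h import *
th=.45
to(W((85-180*np.cos(th),0,69+180*np.sin(th))),2.07)
cv2.imwrite("pics/v11.png",cv2.resize(ctrl.camera("scene")[120:260,210:370],None,fx=3,fy=3,interpolation=2))
E
```

```text
t 32.58 pos [ 0.4865 -0.0756  0.1465] rpy [-179.95    0.2     1.92] F [ 0.1  0.1 -0.4] w 0.0002 gf 0.0 q6 1.31
shift mm [-0.4 -0.1 -0.8] ('turnz', np.float64(-0.15))
```

View pics/v11.png

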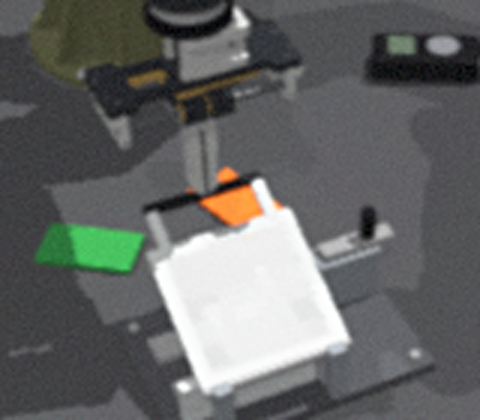

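The fingertips sit on top of the bar as expected. Continuing down.

Call:
play_rows([
  [-0.0051,0,0.0115,0,0,0,1],
  [-0.0043,0,0.0119,0,0,0,1],
  [-0.0034,0,0.0121,0,0,0,1],
  [-0.0026,0,0.0123,0,0,0,1],
  [-0.0017,0,0.0115,0,0,0,1],
  [-0.0008,0,0.0075,0,0,0,1],
  [0,0,0.005,0,0,0,1],
  [0,0,0,0,0,0,1],
])

```text
time_s: 33.3
ee_pos: [0.4697, -0.0765, 0.0759]
eef_rot: [-3.141, 0.001, 0.033]
force: [-0.2, -0.4, 0.2]
grip_width: 0.0004
grip_force: 0.0
```

Call:
play_rows([
  [0,0,0.003,0,0,0,1],
  [0,0,0.002,0,0,0,1],
  [0,0,0.002,0,0,0,1],
  [0,0,0,0,0,0,1],
])

```text
time_s: 33.63
ee_pos: [0.4696, -0.0766, 0.0693]
eef_rot: [3.142, -0.0, 0.033]
force: [-0.6, 0.7, -0.4]
grip_width: 0.0006
grip_force: 0.0
```

Call:
play_rows([
  [0,0,0.002,0,0,0,1],
  [0,0,0,0,0,0,1],
  [0,0,0.001,0,0,0,1],
  [0,0,0,0,0,0,1],
])

```text
time_s: 33.97
ee_pos: [0.47, -0.0767, 0.068]
eef_rot: [3.141, -0.001, 0.033]
force: [-9.4, 1.8, 24.8]
grip_width: 0.0005
grip_force: 12.2
```

Guard is on its stop. Now back to the knob.

Call:
play_rows([
  [0,0,-0.02,0,0,0,1],
  [0,0,-0.03,0,0,0,1],
  [0,0,-0.04,0,0,0,1],
  [0.0126,-0.0237,0,0,0,0,0.1],
  [0.0126,-0.0237,0,0,0,0,0.1],
  [0.0126,-0.0237,0,0,0,0,0.1],
  [0.0126,-0.0237,0,0,0,0,0.1],
  [0.0126,-0.0237,0,0,0,0,0.1],
  [0.0126,-0.0237,0,0,0,0,0.1],
  [0,0,0,0,0,0,0.1],
  [0,0,0,0,0,0,0.1],
])

```text
time_s: 34.88
ee_pos: [0.5403, 0.0688, 0.156]
eef_rot: [3.142, 0.001, 0.035]
force: [-0.3, -0.1, 0.3]
grip_width: 0.0423
grip_force: 0.0
```

```bash
python3 -c "
from h import *
to([.539,.069,.086],2.07)"
```

```text
t 34.88 pos [0.5403 0.0688 0.156 ] rpy [1.80e+02 3.00e-02 2.01e+00] F [-0.3 -0.1  0.3] w 0.0423 gf 0.0 q6 1.6
shift mm [-1.2 -0.2 70. ] ('turnz', np.float64(-0.06))
```

Call:
play_rows([
  [0,0,0.025,0,0,0,0.1],
  [0,0,0.025,0,0,0,0.1],
  [0,0,0.012,0,0,0,0.1],
  [0,0,0.008,0,0,0,0.1],
  [0,0,0,0,0,0,1],
  [0,0,0,0,0,0,1],
  [0,0,0,0,0,0,1],
  [0,0,0,0,0,0,1],
  [0,0,0,0,0,0,1],
  [0,0.006,0,0,0,0,1],
  [0,0.006,0,0,0,0,1],
  [0,0.006,0,0,0,0,1],
  [0,0.006,0,0,0,0,1],
  [0,0.006,0,0,0,0,1],
  [0,0.003,0,0,0,0,1],
  [0,0.002,0,0,0,0,1],
  [0,0,0,0,0,0,1],
], force=8)

```text
time_s: 36.3
ee_pos: [0.5418, 0.0328, 0.0873]
eef_rot: [-3.141, -0.001, 0.033]
force: [-2.1, 0.3, 8.0]
grip_width: 0.0158
grip_force: 8.0
```

Call:
play_rows([
  [0,0.002,0,0,0,0,1],
  [0,0.001,0,0,0,0,1],
  [0,0,0,0,0,0,1],
])

```text
time_s: 36.55
ee_pos: [0.5418, 0.0316, 0.0873]
eef_rot: [-3.138, -0.001, 0.033]
force: [-3.1, 17.2, 8.0]
grip_width: 0.0173
grip_force: 8.0
```

Call:
play_rows([
  [0,0,0,0,0,0,0.1],
  [0,0,0,0,0,0,0.1],
  [0,0,0,0,0,0,0.1],
  [0,0,-0.02,0,0,0,0.1],
  [0,0,-0.04,0,0,0,0.1],
  [0,0,-0.04,0,0,0,0.1],
  [0,0,-0.04,0,0,0,0.1],
  [-0.02,0.025,0,0,0,0,0.1],
  [-0.02,0.025,0,0,0,0,0.1],
  [-0.02,0.025,0,0,0,0,0.1],
  [-0.02,0.025,0,0,0,0,0.1],
  [-0.02,0.025,0,0,0,0,0.1],
  [0,0.03,0,0,0,0,0.1],
  [0,0.03,0,0,0,0,0.1],
  [0,0.03,0,0,0,0,0.1],
  [0,0.03,0,0,0,0,0.1],
  [0,0.03,0,0,0,0,0.1],
  [0,0.03,0,0,0,0,0.1],
  [0,0,0,0,0,0,0.1],
])

```text
time_s: 38.13
ee_pos: [0.4511, -0.2822, 0.2258]
eef_rot: [3.141, 0.001, 0.03]
force: [-1.0, 0.4, -0.6]
grip_width: 0.0422
grip_force: 0.0
```

```bash
python3 - <<'E'
from h import *
to([.5,-.3,.2])
now={n:ctrl.camera(n) for n in("top","scene")}
def dark(im,u0,u1,v0,v1,t):
    m=im[v0:v1,u0:u1].max(2)<t; v,u=np.nonzero(m); return m.sum(),(u.mean()+u0).round(2),(v.mean()+v0).round(2)
for n,box,t in(("top",(310,335,192,208),45),("scene",(314,330,185,206),35),("top",(335,395,218,232),40),("scene",(255,295,190,210),40)):
    print(n,box,"before",dark(cv2.imread(f"pics/{n}0.png"),*box,t),"now",dark(now[n],*box,t))
def box(im,u0,u1,v0,v1):
    m=im[v0:v1,u0:u1].min(2)>165;v,u=np.nonzero(m);return m.sum(),u.mean().round(1),v.mean().round(1)
print([box(i,300,400,150,235) for i in(cv2.imread("pics/top0.png"),now["top"])])
E
```

```text
t 38.13 pos [ 0.4511 -0.2822  0.2258] rpy [1.7997e+02 4.0000e-02 1.7200e+00] F [-1.   0.4 -0.6] w 0.0422 gf 0.0 q6 0.91
shift mm [48.4 19.2 25.8] 
top (310, 335, 192, 208) before (np.int64(3), np.float64(327.33), np.float64(199.67)) now (np.int64(5), np.float64(327.0), np.float64(199.4))
scene (314, 330, 185, 206) before (np.int64(20), np.float64(322.0), np.float64(198.15)) now (np.int64(24), np.float64(321.21), np.float64(197.71))
top (335, 395, 218, 232) before (np.int64(36), np.float64(363.61), np.float64(225.36)) now (np.int64(31), np.float64(364.48), np.float64(225.23))
scene (255, 295, 190, 210) before (np.int64(33), np.float64(277.97), np.float64(201.09)) now (np.int64(33), np.float64(277.0), np.float64(201.42))
[(np.int64(2964), np.float64(59.5), np.float64(38.4)), (np.int64(2929), np.float64(59.6), np.float64(38.3))]
```

```bash
python3 - <<'E'
from h import *
a=cv2.imread("pics/top0.png").mean(2); b=np.mean([ctrl.camera("top").mean(2) for _ in range(4)],0)
for x in(7,12):
    ys=np.arange(30,-72,-3.); P=proj("top",[W((x,y,36)) for y in ys]).astype(np.float32)
    for im in(a,b): print(x,cv2.remap(im.astype(np.float32),P[None,:,0],P[None,:,1],1)[0].round().astype(int).tolist())
print([round(y) for y in ys])
E
```

```text
7 [234, 235, 235, 234, 234, 234, 234, 234, 235, 235, 234, 234, 234, 234, 232, 227, 227, 227, 228, 226, 226, 226, 227, 227, 227, 228, 229, 229, 229, 229, 228, 232, 241, 244]
7 [238, 238, 239, 238, 238, 238, 238, 238, 238, 238, 238, 238, 238, 238, 238, 238, 239, 235, 229, 228, 228, 228, 228, 229, 228, 229, 229, 230, 229, 228, 229, 231, 234, 236]
12 [235, 234, 234, 234, 234, 234, 234, 234, 234, 234, 234, 234, 234, 234, 233, 230, 227, 227, 227, 227, 226, 226, 227, 226, 227, 229, 229, 229, 229, 228, 228, 233, 243, 244]
12 [239, 238, 238, 238, 238, 238, 238, 238, 238, 238, 238, 238, 238, 238, 238, 238, 239, 234, 229, 228, 228, 228, 227, 228, 228, 228, 228, 228, 228, 228, 228, 231, 236, 236]
[30, 27, 24, 21, 18, 15, 12, 9, 6, 3, 0, -3, -6, -9, -12, -15, -18, -21, -24, -27, -30, -33, -36, -39, -42, -45, -48, -51, -54, -57, -60, -63, -66, -69]
```

The plate's right edge reads y ≈ -21 mm through the panel, so the stack is still flush. Handing in.

```bash
python3 -c "
from station import ctrl
print(ctrl.hand_in())"
```

```text
the job is handed in; nothing more can be done
None
```

I handed the job in at about 38 s; the hand-in returned no verdict. Both plates present are stacked flush against the far and left fences, the guard is shut on its stop, and the catch is home over it.

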